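# Clamp a circuit module against its spring contacts with a taper key

### The job

The circuit module lies loose in the test nest on the rotary stage, held off the fence by the two sprung contact pins. Pick up the taper key, set it flat on the nest plate with its nose in the wide end of the gap between module and slanting rail, and slide it in until it is jammed between the two and the module is pressed flush against the fence. Finish while still gripping the key and keeping a firm, steady push on it, or the pins ease the module off again; leave the parallel block, the jar and the screwdriver where they are.

Things in the scene. Friction and masses are not known exactly. Their poses are not given: they have to be found in the camera images.
- nest (a point): Middle of the fence's contact face, at the level of the nest plate's top, 30 mm above the bench. Axes: x from the fence across the module to the slanting rail, y along the fence towards the wide end of the gap, z up. Aluminium plate, x -26 to 134, y -73 to 117 mm, on a locked rotary stage turned up to 86 degrees either way. A stop for the module's -y end has its face at y = -50, x 10 to 60 mm, 18 mm high.
- fence: The fixed dark steel fence, 16 x 104 x 18 mm high. Origin and axes as point nest; it lies at x -16 to 0, y -52 to 52 mm. Two brass contact pins stand 6 mm proud of it at y = -28 and +28 mm, 7 mm above the plate; they spring back into it, pushing with 1.5 N together at first, 3.3 N when the module is flush.
- rail: The fixed slanting rail, dark steel, 16 x 124 x 18 mm high. Origin: middle of its face towards the module, at plate level; y along that face towards the wide end, x into the rail. In the nest's axes the face runs from x = 91 at y = -60 to 112 mm at y = 60 (origin 101.6, 0), 10 degrees to the fence; with the module flush the gap is 11 mm at the narrow, 32 mm at the wide, open end.
- module_mid (a point): Centre of the module's carrier plate: aluminium, 80 (x) by 100 (y) by 12 mm thick, a green board and components up to 5 mm high on top; 0.18 to 0.35 kg, loose on the nest plate, friction about 0.3. Its -x edge belongs on the fence. At the start it stands 7 to 10 mm off the fence, up to 0.02 rad askew.
- module: The circuit module on its carrier plate; origin at the centre of its underside, axes as for module_mid.
- edge_a (a point): Corner of the module's fence-side edge at its -y end (half-way up the plate).
- edge_b (a point): Corner of the module's fence-side edge at its +y end (half-way up the plate).
- key_grip (a point): Middle of the taper key's upright square shank, 44 mm above the key's underside: the place to grip. Shank 16 x 16 mm, sides along the key's x and y, from 18 to 64 mm above the underside. Steel, 0.28 kg; stands on the bench left or right of the stage at any yaw. Jammed home with the module flush, the shank is at about x = 90, y = -14 mm of the nest (y 6 mm either way), 44 mm above its plate.
- key: The taper key; origin on its underside under the shank. Its foot is a wedge 18 mm high: y runs from thin to thick end, the flat face for the module at x = -9.6 mm is parallel to y, the slanting face for the rail is 10 degrees to it and at x = +9.6 mm beside the shank. 13.4 mm thick at y = -35, 25.8 mm at y = +35 mm. At home its axes are parallel to the nest's. Friction about 0.3.
- key_nose (a point): Foremost point of the key's round nose (12 mm wide, before the thin end), at the level of its underside: x = -3, y = -41 mm from the shank's axis in the key's axes.
- parallel_mid (a point): Centre of a plain steel parallel block, 25 x 70 x 25 mm, lying on the bench on the other side of the stage from the key. A bystander.
- jar_mid (a point): Centre of an amber jar, 52 mm in diameter and 75 mm high, on the bench beyond the stage. A bystander.
- screwdriver: A screwdriver 170 mm long lying on the bench beyond the stage, handle towards its -x; origin on its length, on the bench. A bystander.

How it is judged:
On the way:
1. the key stands flat on the nest plate, its nose inside the wide end of the gap and its shank still outside or near the mouth (y of key_nose in the frame of nest between -0.02 and 0.058 m and x of key_nose in the frame of nest between 0.08 and 0.112 m and y of key_grip in the frame of nest between 0.015 and 0.12 m and z of key_nose in the frame of nest below 0.005 m and angle between key's own z axis and vertical below 0.12 rad), for 0.1 s.
At the end, for the whole second after the job is handed in: Module edge within 1.5 mm of the fence at both ends, pressing on it over 1 N, flat on the plate (3 mm). Key flat (3 mm) and parallel to the fence (0.06 rad), shank between 5 mm and -30 mm along it, pressing on module (2 N) and rail (1 N), gripped by the fingers (2 N). All at rest (x of edge_a in the frame of nest between -0.003 and 0.0015 m and x of edge_b in the frame of nest between -0.003 and 0.0015 m and y of module_mid in the frame of nest between -0.004 and 0.008 m and z of module_mid in the frame of nest between 0.003 and 0.009 m and x of key_grip in the frame of nest between 0.084 and 0.096 m and y of key_grip in the frame of nest between -0.03 and 0.005 m and z of key_grip in the frame of nest between 0.04 and 0.047 m and angle between the y axis of key and the y axis of fence, either way round below 0.06 rad and angle between key's own z axis and vertical below 0.06 rad and angle between module's own z axis and vertical below 0.03 rad and contact force between key and module above 2 N and contact force between key and rail above 1 N and contact force between module and fence above 1 N and contact force between the fingers and key above 2 N and linear speed of each of module, key below 0.01 m/s); the arm keeps its last pose, push and grip.
It fails at once if a bystander (parallel block, jar, screwdriver) is moved more than 20 mm (distance of any of parallel_mid, jar_mid, screwdriver from where it was at the start of the episode above 0.02 m).
It also fails if it takes over 48 s, if anything falls off the work surface, if the arm or the gripper's body presses on something with over 40 N, if the wrist force passes 120 N, or if a joint passes its speed limit or range.

### The arm

A 7-joint arm with a two-finger parallel gripper is mounted at the origin on the work surface. World frame = base frame: x ahead of the robot, y to its left, z up, the work surface at z = 0. Lengths are in m, angles in rad, forces in N, time in s.
With the tool pointing down it reaches from about 0.4 to 0.9 m from the base axis. Payload 5.5 kg.
Tool frame: the origin (TCP) lies at the very end of the fingers, on their centre line; the grasp point (between the pads) lies 19 mm behind it (robot.grip_point_offset is the distance from the TCP to the grasp point, in m); z points along the fingers, y is the line along which they close (so a half turn about z gives the same grasp; the last joint's range is limited). The gripper opens to 92 mm and grips with 3 to 60 N. Pads are 19 mm wide; open, the fingers measure 130 mm over their backs; the gripper's body (75 mm by 190 mm) begins 47 mm behind the grasp point.
Start: joints at [-0.99, 0.501, -0.427, 1.55, 0.221, 1.138, -0.21], TCP at [0.203, 0.617, 0.227] pointing down, gripper open.
Joint ranges: [-2.88, 2.88], [-0.31, 2.03], [-1.54, 1.56], [0.2, 2.42], [-1.41, 4.55], [0.19, 2.02], [-2.57, 2.57]. Speed limits (rad/s): [2.57, 2.57, 3.14, 3.14, 3.14, 3.14, 3.14].

### API

Orientations are given as a 3x3 rotation matrix whose columns are the frame's x, y, z axes.
In Python, from plant import robot gives the robot as it stands. The module is installed in compiled form; this text tells all that it offers.
- The arm moves only by the tool play_rows, never from a script. Its argument "targets" is a list that holds one entry, the list of rows, each a list of 5 numbers: the finger opening in m, from 0 to 0.0918, then the shift along the world's x, y, z in m, then the turn about the world's z in degrees. In form: [[[grip, dx, dy, dz, twist], ...]]. A call has 1 to 20 rows; each row is the pose to reach, as a shift and turn from the pose commanded when the call began; what a row does not reach only later rows make up. A row lasts 1/8 s, in which the tool goes at most 62.5 mm and 10.7 degrees, less where a joint would pass 70% of its speed; a pose out of reach is approached as far as the arm can. A call with a gripper value outside its range is refused whole. The fingers move at their own pace and stop on an object; "newtons" is the grip in N (left out, the last holds). Time passes only in rows, so rows that repeat a pose let the fingers close. It gives the time, the measured TCP pose, the force, the opening and the grip force at its end, in the units of the state.
- robot.get_obs(): the state, without advancing time (a new reading comes with each control period).
- robot.capture(name): name is "scene" or "top" or "wrist"; returns a dict with "img" (480x640x3 uint8, red, green, blue), "fovy" (degrees; the focal length in pixels is half the picture's height over the tangent of half this angle, whatever the lens; pixels are square), "cx", "cy" (the principal point, pixels), "extrinsics" (4x4, takes a point from world to camera coordinates); the wrist camera has in their place "mount" (4x4, takes a point from camera to tool coordinates, whose origin is the TCP and whose axes are the flange's). Camera axes: x right, y down, z forward; pixel columns grow to the right and rows downward; lengths in m; the calibration is good to about 2 mm. A picture is of the moment at which its call begins: read the wrist's pose just before it. There is no depth.
- robot.sign_off(): hands the job in; it is judged then, once.
The state is a dict: "clock": time; "joints": joint angles; "joint_velocities": joint speeds; "joint_torque": joint torques, N m; "eef_pos": TCP position; "orientation": TCP orientation; "wrist_force": force on the tool from outside, world axes, zero at the start; "ft_torque": the same for the moment, N m; "gripper_width": finger opening in m; "gripper_force": force on a finger pad.
Only numpy, scipy, OpenCV 4.12 (cv2) and the standard library are available. Lean on these libraries where they do the work, as an engineer would, in place of code of your own. Each camera call takes 0.05 s, during which the arm holds its last target. There are 200 camera calls.

## Working session

There is one attempt and no reset: what is moved stays moved. The work goes in short steps, Python scripts to look and compute and a tool call to move; the robot and the scene stay as the last step left them, time stands still between calls to the robot, and variables do not carry over. Pictures are saved under pics/ and viewed, at most 10 in all, crops included, and the job is handed in when it is done.

Besides the shell and the picture viewer there is one more tool, called after ">>>" as name(argument=value, ...), one argument or row to a line, values as JSON. play_rows: Moves the arm, as the interface text tells. Its arguments: {"type":"object","properties":{"targets":{"type":"array"},"newtons":{"type":"number"}},"required":["targets"]}

```bash
mkdir -p pics; cat > h.py <<'E'
import numpy as np, cv2, json
from plant import robot
def snap(name,fn):
    o=robot.get_obs(); c=robot.capture(name)
    cv2.imwrite('pics/%s.png'%fn, c['img'][:,:,::-1])
    f=240/np.tan(np.radians(c['fovy'])/2)
    if 'mount' in c:
        T=np.eye(4);T[:3,:3]=o['orientation'];T[:3,3]=o['eef_pos']
        E=np.linalg.inv(T@np.array(c['mount']))
    else: E=np.array(c['extrinsics'])
    np.savez('pics/%s.npz'%fn,E=E,f=f,c=[c['cx'],c['cy']])
def cal(fn):
    d=np.load('pics/%s.npz'%fn); return d['E'],float(d['f']),d['c']
def ray(fn,u,v,z):
    E,f,c=cal(fn);R=E[:3,:3];o=-R.T@E[:3,3]
    d=R.T@np.array([(u-c[0])/f,(v-c[1])/f,1]); return o+d*(z-o[2])/d[2]
def proj(fn,P):
    E,f,c=cal(fn);q=np.atleast_2d(P)@E[:3,:3].T+E[:3,3]
    return q[:,:2]/q[:,2:]*f+c
E
python3 - <<'E'
from h import *
np.set_printoptions(precision=4,suppress=True)
o=robot.get_obs();print(o)
for n in('scene','top'):
    snap(n,n+'0');E,f,c=cal(n+'0');print(n,f,c,-E[:3,:3].T@E[:3,3],E[:3,:3])
print({k:v for k,v in robot.capture('wrist').items() if k!='img'})
E
```

```text
{'clock': 0.0, 'joints': array([-0.9898,  0.5018, -0.4268,  1.5515,  0.2208,  1.1383, -0.2103]), 'joint_velocities': array([ 0.0006,  0.0005, -0.0004, -0.0016,  0.001 , -0.0007, -0.0006]), 'joint_torque': array([ -0.0005, -56.6587,  -5.816 , -27.9113,  -0.0685,   0.0307,
         0.0002]), 'eef_pos': array([0.2029, 0.6168, 0.2257]), 'orientation': array([[-0.9499,  0.3124, -0.0007],
       [ 0.3124,  0.9499, -0.0019],
       [ 0.0001, -0.002 , -1.    ]]), 'wrist_force': array([-0.7496,  0.131 , -0.0073]), 'ft_torque': array([-0.0216, -0.0298,  0.0664]), 'gripper_force': 0.0, 'gripper_width': 0.0915423629597437}
scene 439.22265019235175 [324.8885 242.7215] [1.0024 0.1746 0.8028] [[-0.4452  0.8954  0.008 ]
 [ 0.7598  0.3825 -0.5258]
 [-0.4739 -0.228  -0.8505]]
top 554.2262558626634 [320.668  238.8046] [ 0.3316 -0.0102  1.252 ] [[ 0.0044 -1.     -0.0056]
 [-0.9777 -0.0031 -0.2101]
 [ 0.21    0.0064 -0.9777]]
{'fovy': 66.10631133650602, 'cx': 315.41709090740034, 'cy': 241.37263621450475, 'mount': array([[-0.001 , -0.9693, -0.2459,  0.0661],
       [ 1.    , -0.0009, -0.0005, -0.0009],
       [ 0.0003, -0.2459,  0.9693, -0.1589],
       [ 0.    ,  0.    ,  0.    ,  1.    ]])}
```

View pics/top0.png

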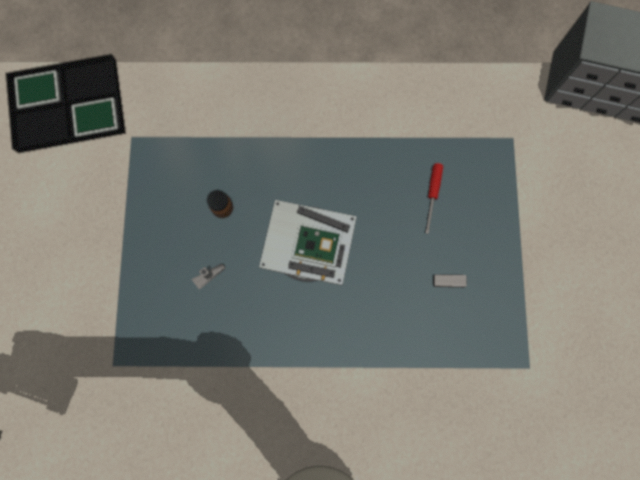

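View pics/scene0.png

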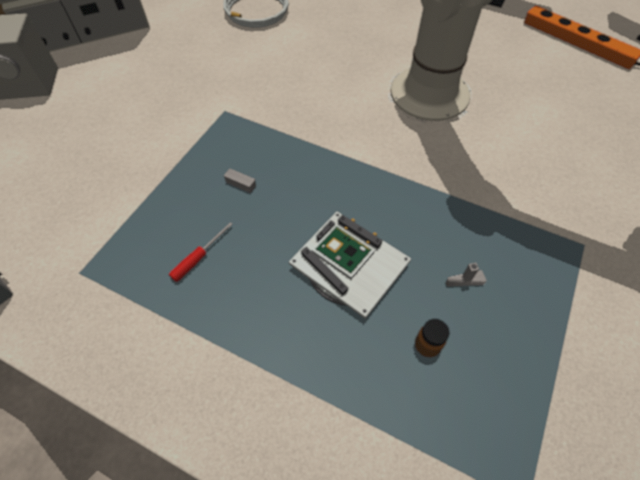

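The top view shows the plate corners at (277,201), (356,216), (343,284) and (262,267). The rail is at the far side, and the gap's wide end is to the left. The key is at (208,273) with its nose at about (224,266). The jar is at (220,203), the screwdriver at (433,198) and the block at (450,281). The scene view agrees with this layout.

```bash
python3 - <<'E'
from h import *
np.set_printoptions(precision=4,suppress=True)
Q=np.array([[134,117],[134,-73],[-26,-73],[-26,117]])/1e3
for fn,px in (('top0',[(277,201),(356,216),(343,284),(262,267)]),('scene0',[(365,315),(291,262),(337,213),(410,259)])):
    W=np.array([ray(fn,u,v,.03) for u,v in px])[:,:2]
    # rigid fit
    a=Q-Q.mean(0);b=W-W.mean(0);th=np.arctan2((a[:,0]*b[:,1]-a[:,1]*b[:,0]).sum(),(a*b).sum())
    R=np.array([[np.cos(th),-np.sin(th)],[np.sin(th),np.cos(th)]]);t=W.mean(0)-R@Q.mean(0)
    print(fn,np.degrees(th),t,(W-(Q@R.T+t))*1e3)
for u,v,z in [(225,266,.005),(197,284,.0),(208,271,.064)]: print('key',ray('top0',u,v,z))
for u,v,z in [(448,280,.005),(486,283,.01),(473,265,.064)]: print('keyS',ray('scene0',u,v,z))
print('jar',ray('top0',219,198,.075))
E
```

```text
top0 -11.23299402937932 [0.5304 0.012 ] [[-2.3668 -2.4603]
 [-0.2682  3.3844]
 [ 1.0814  2.4103]
 [ 1.5535 -3.3344]]
scene0 -11.68954652894282 [0.5291 0.0215] [[-3.1195 -3.1191]
 [-2.1952  3.915 ]
 [ 3.6491  1.8765]
 [ 1.6655 -2.6724]]
key [0.5353 0.2158 0.005 ]
key [0.4945 0.2787 0.    ]
key [0.5146 0.2416 0.064 ]
keyS [0.5251 0.2241 0.005 ]
keyS [0.5001 0.2945 0.01  ]
keyS [0.5078 0.2534 0.064 ]
jar [0.6759 0.2226 0.075 ]
```

>>> play_rows(
  targets=[
    [[0.0918,0.03,-0.04,0,0],[0.0918,0.07,-0.09,0,5],[0.0918,0.11,-0.14,0,12],[0.0918,0.15,-0.19,0,20],[0.0918,0.19,-0.24,0,28],[0.0918,0.23,-0.29,0,35],[0.0918,0.26,-0.33,0,41],[0.0918,0.285,-0.365,0,46],[0.0918,0.285,-0.365,0,46],[0.0918,0.285,-0.365,0,46],[0.0918,0.285,-0.365,0,46],[0.0918,0.285,-0.365,0,46]],
  ],
)

```text
clock: 1.65
eef_pos: [0.4873, 0.2538, 0.2268]
orientation: [[-0.884, -0.468, -0.0], [-0.468, 0.884, 0.0], [-0.0, 0.0, -1.0]]
wrist_force: [-0.8, 1.1, 0.6]
gripper_width: 0.0916
gripper_force: 0.0
```

```bash
python3 - <<'E'
from h import *
snap('wrist','w1');o=robot.get_obs();print(o['eef_pos'],o['orientation'],o['wrist_force'],o['clock'])
E
```

```text
[0.4874194  0.25354128 0.22677395] [[-8.83711394e-01 -4.68032218e-01 -1.21071304e-04]
 [-4.68032232e-01  8.83711380e-01  1.59412654e-04]
 [ 3.23818311e-05  1.97540051e-04 -9.99999980e-01]] [-1.0254797  -0.12300276  0.87750733] 1.7
```

View pics/w1.png

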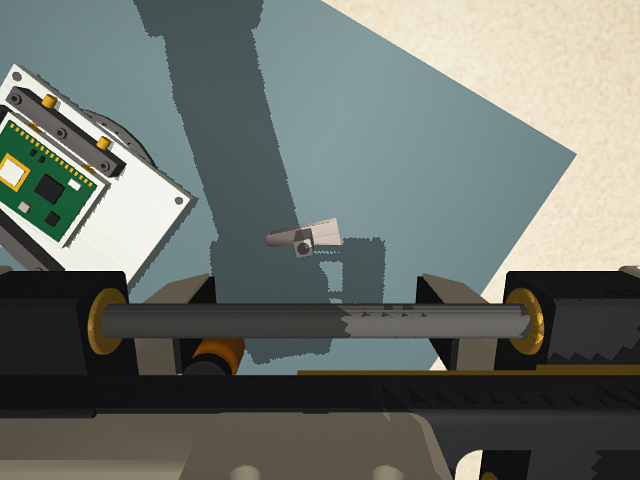

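The wrist view shows the key's foot from (267,240) to (341,230) and its shank top near (304,249). The jar is at (215,350). I'll zoom in on the key.

```bash
python3 - <<'E'
from h import *
i=cv2.imread('pics/w1.png')[205:270,255:350];cv2.imwrite('pics/w1c.png',cv2.resize(i,None,fx=8,fy=8,interpolation=cv2.INTER_CUBIC))
E
```

```text
(no output)
```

View pics/w1c.png

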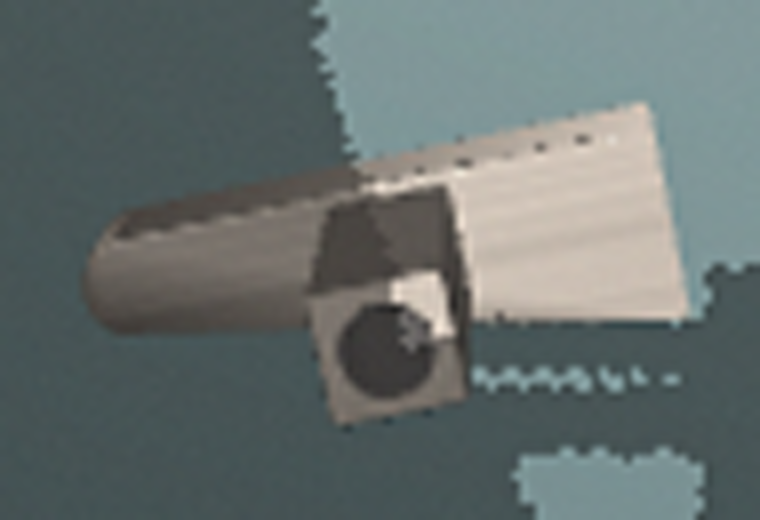

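```bash
cat >> h.py <<'E'
from scipy.optimize import least_squares
def fit(fn,M,px,x0,w=None):
    M=np.array(M,float)/1e3;px=np.array(px,float)
    def world(p):
        c,s=np.cos(p[2]),np.sin(p[2]);return np.c_[M[:,0]*c-M[:,1]*s+p[0],M[:,0]*s+M[:,1]*c+p[1],M[:,2]]
    r=least_squares(lambda p:(proj(fn,world(p))-px).ravel(),x0,x_scale=[.01,.01,.1],loss='soft_l1')
    return r.x,proj(fn,world(r.x))-px
E
python3 - <<'E'
from h import *
np.set_printoptions(precision=4,suppress=True)
M=[(-8,-8,64),(-8,8,64),(8,8,64),(8,-8,64),(16.2,35,18),(-9.6,35,0)]
px=np.array([(310,292),(443,270),(468,400),(340,425),(688,318),(645,100)])/8+[255,205]-.4
p,e=fit('w1',M,px,[.51,.245,.5]);print(p,np.degrees(p[2]),e)
# plate corners visible
print(p[:2]-robot.get_obs()['eef_pos'][:2])
for q in [(15,66),(196,199),(178,201)]: print(ray('w1',*q,.03))
E
```

```text
[0.5113 0.2534 0.6876] 39.39719904059591 [[-0.7128  0.1485]
 [ 0.0756 -0.5569]
 [ 0.5342 -0.0296]
 [-0.6876  0.222 ]
 [ 0.489   0.1581]
 [ 0.2618  0.0564]]
[ 0.0239 -0.0002]
[ 0.491  -0.0464  0.03  ]
[0.5249 0.1425 0.03  ]
[0.5348 0.1279 0.03  ]
```

>>> play_rows(
  targets=[
    [[0.0918,0.012,0,-0.03,6],[0.0918,0.024,0,-0.07,11.5],[0.0918,0.024,0,-0.11,11.5],[0.0918,0.024,0,-0.15,11.5],[0.0918,0.024,0,-0.18,11.5],[0.0918,0.024,0,-0.202,11.5],[0.0918,0.024,0,-0.202,11.5],[0.0918,0.024,0,-0.202,11.5],[0.01,0.024,0,-0.202,11.5],[0.01,0.024,0,-0.202,11.5],[0.01,0.024,0,-0.202,11.5],[0.01,0.024,0,-0.202,11.5],[0.01,0.024,0,-0.202,11.5],[0.01,0.024,0,-0.202,11.5],[0.01,0.024,0,-0.202,11.5],[0.01,0.024,0,-0.202,11.5]],
  ],
  newtons=30,
)

```text
clock: 3.7
eef_pos: [0.512, 0.2526, 0.0247]
orientation: [[-0.774, -0.633, -0.0], [-0.633, 0.774, 0.0], [-0.0, 0.0, -1.0]]
wrist_force: [-1.3, 1.3, 0.6]
gripper_width: 0.0164
gripper_force: 0.5
```

>>> play_rows(
  targets=[
    [[0.01,0,0,0,0],[0.01,0,0,0,0],[0.01,0,0,0.03,0],[0.01,0,0,0.08,0],[0.01,0,-0.01,0.13,0],[0.01,0.02,-0.04,0.17,-8],[0.01,0.05,-0.08,0.18,-17],[0.01,0.08,-0.12,0.18,-26],[0.01,0.12,-0.16,0.18,-35],[0.01,0.16,-0.2,0.18,-43],[0.01,0.19,-0.24,0.18,-50],[0.01,0.19,-0.24,0.18,-50],[0.01,0.19,-0.24,0.18,-50],[0.01,0.19,-0.24,0.18,-50]],
  ],
)

```text
clock: 5.45
eef_pos: [0.7012, 0.0146, 0.2044]
orientation: [[-0.983, 0.183, -0.001], [0.183, 0.983, 0.001], [0.001, 0.001, -1.0]]
wrist_force: [-0.0, 0.1, -2.5]
gripper_width: 0.0156
gripper_force: 30.0
```

```bash
python3 - <<'E'
from h import *
snap('wrist','w2');o=robot.get_obs();print(o['eef_pos'],o['orientation'],o['wrist_force'],o['clock'])
E
```

```text
[0.70133505 0.01448345 0.20465337] [[-9.83108700e-01  1.83021207e-01 -7.22707418e-04]
 [ 1.83020509e-01  9.83108649e-01  9.36328873e-04]
 [ 8.81867954e-04  7.88242782e-04 -9.99999300e-01]] [ 0.2183984   0.69766803 -2.58595802] 5.5
```

View pics/w2.png

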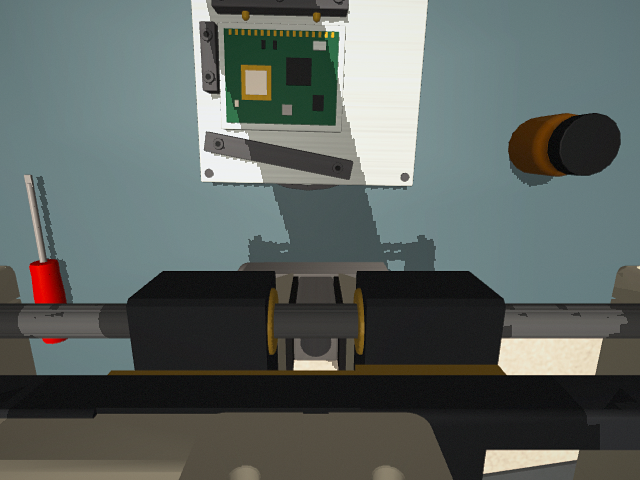

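The wrist view shows the nest upright. Plate corners are at about (201,183) and (412,186), the rail at (206,140)–(352,170), and the module's far edge near row 131. I'll zoom for exact corners.

```bash
python3 - <<'E'
from h import *
i=cv2.imread('pics/w2.png')[0:195,180:440];cv2.imwrite('pics/w2c.png',cv2.resize(i,None,fx=3,fy=3,interpolation=cv2.INTER_CUBIC))
E
```

```text
(no output)
```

View pics/w2c.png

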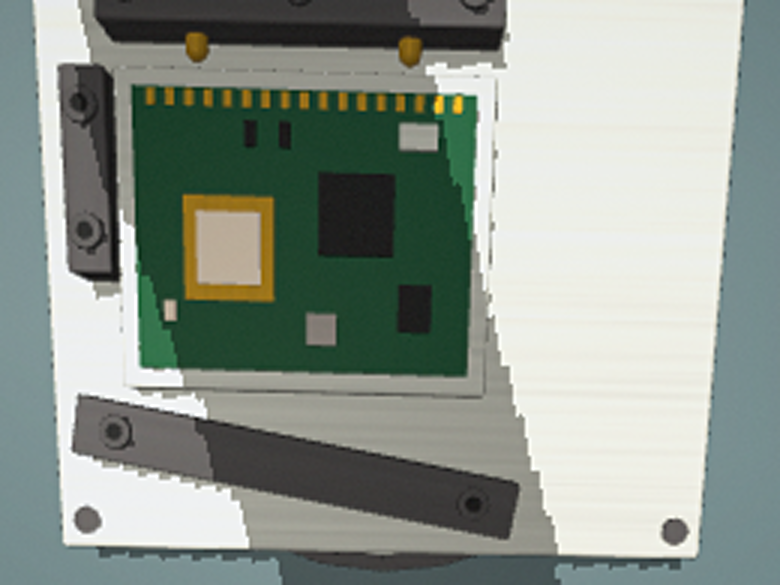

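```bash
python3 - <<'E'
from h import *
np.set_printoptions(precision=4,suppress=True)
z=48
M=[(134,-73,30),(134,117,30),(90.8,-61.1,z),(112.4,61.1,z),(128.1,58.3,z),(106.6,-63.9,z),(0,52,z),(0,-52,z),(0,52,30),(10,-50,z),(60,-50,z)]
c=lambda L:np.array(L)/3+[180,0]-.33
px=c([(62,544),(698,556),(80,395),(519,485),(510,539),(72,450),(503,27),(97,17),(503,48),(106,66),(112,274)])
p,e=fit('w2',M,px,[.53,.02,-.18]);print('nest',p,np.degrees(p[2]));print(e)
m=c([(130,387),(482,392),(494,77),(120,68)])
Mm=[(40,-50,42),(40,50,42),(-40,50,42),(-40,-50,42)]
q,e=fit('w2',Mm,m,[.57,.01,-.18]);print('mod',q);print(e)
R=np.array([[np.cos(p[2]),-np.sin(p[2])],[np.sin(p[2]),np.cos(p[2])]])
print('module in nest',R.T@(q[:2]-p[:2]),q[2]-p[2])
o=robot.get_obs();print('tcp in nest',R.T@(o['eef_pos'][:2]-p[:2]),'tool yaw',np.degrees(np.arctan2(-o['orientation'][0,1],o['orientation'][1,1])))
np.savez('nest',p=p)
for t in [(95,90),(95,80),(90,-14)]: print(t,R@(np.array(t)/1e3)+p[:2])
print(R)
E
```

```text
nest [ 0.5291  0.0184 -0.2045] -11.717458258079182
[[ 0.4534  0.3799]
 [ 0.3581  0.5329]
 [-0.5844 -0.9705]
 [ 0.9228 -1.025 ]
 [-0.2164 -0.0998]
 [-0.2842  0.4869]
 [ 0.9237  0.2544]
 [-0.6086  0.5527]
 [-1.0143  1.4201]
 [-0.3488 -1.0293]
 [ 0.609  -0.5538]]
mod [ 0.5774  0.0092 -0.2041]
[[-0.9767  0.283 ]
 [ 1.4883  1.0111]
 [ 1.2328 -0.5337]
 [-2.0218 -0.2879]]
module in nest [0.0491 0.0008] 0.0003685398886204838
tcp in nest [0.1695 0.0311] tool yaw -10.54578956968041
(95, 90) [0.6404 0.0872]
(95, 80) [0.6383 0.0775]
(90, -14) [ 0.6144 -0.0136]
[[ 0.9792  0.2031]
 [-0.2031  0.9792]]
```

>>> play_rows(
  targets=[
    [[0.01,-0.02,0.025,0,-1.2],[0.01,-0.055,0.066,-0.02,-1.2],[0.01,-0.055,0.066,-0.06,-1.2],[0.01,-0.055,0.066,-0.1,-1.2],[0.01,-0.055,0.066,-0.13,-1.2],[0.01,-0.055,0.066,-0.14,-1.2],[0.01,-0.055,0.066,-0.14,-1.2],[0.01,-0.055,0.066,-0.14,-1.2]],
  ],
)

```text
clock: 6.5
eef_pos: [0.6484, 0.0789, 0.0665]
orientation: [[-0.979, 0.206, 0.003], [0.206, 0.979, 0.001], [-0.003, 0.001, -1.0]]
wrist_force: [0.2, 0.3, -2.3]
gripper_width: 0.0159
gripper_force: 30.0
```

```bash
python3 - <<'E'
from h import *
snap('scene','s3')
i=cv2.imread('pics/s3.png')[170:330,270:470];cv2.imwrite('pics/s3c.png',cv2.resize(i,None,fx=3.7,fy=3.7,interpolation=cv2.INTER_CUBIC))
p=np.load('nest.npz')['p'];R=np.array([[np.cos(p[2]),-np.sin(p[2])],[np.sin(p[2]),np.cos(p[2])]])
o=robot.get_obs();print(R.T@(o['eef_pos'][:2]-p[:2]),o['eef_pos'],np.degrees(np.arctan2(-o['orientation'][0,1],o['orientation'][1,1])),o['wrist_force'])
for n,P in [('nose target',[99,44]),('rail end',[112.4,61.1])]:
    w=R@(np.array(P)/1e3)+p[:2];print(n,(proj('s3',[*w,.03])-[270,170])*3.7)
E
```

```text
[0.10462094 0.08338899] [0.64844654 0.0788214  0.06656782] -11.897351671096366 [ 1.0637042  -0.25106474 -2.31790964]
nose target [[274.95527252 412.87592753]]
rail end [[285.76194405 449.07375957]]
```

View pics/s3c.png

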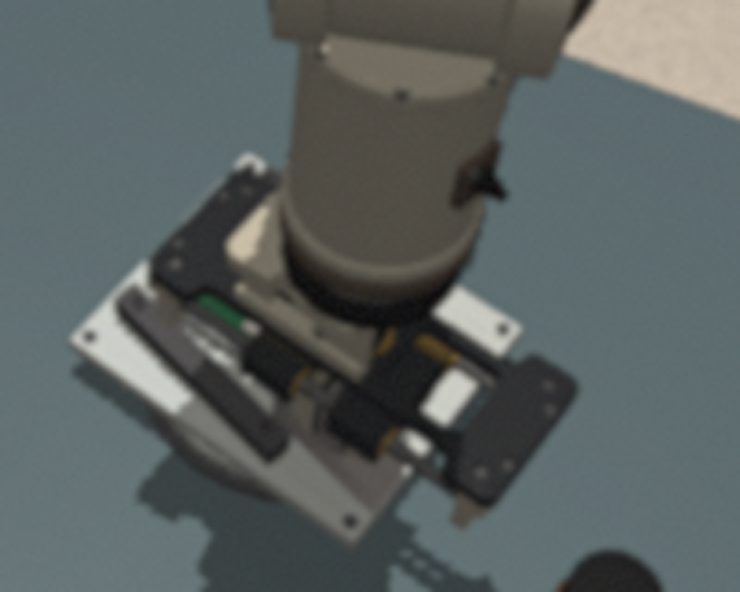

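The gripper is over the gap's mouth, and the rail end at about (280,455) matches the prediction. I'll set the key down next.

>>> play_rows(
  targets=[
    [[0.01,-0.001,0,-0.005,0],[0.01,-0.002,0.001,-0.01,0],[0.01,-0.002,0.001,-0.012,0],[0.01,-0.002,0.001,-0.012,0],[0.01,-0.002,0.001,-0.012,0]],
  ],
)

```text
clock: 7.18
eef_pos: [0.6455, 0.0794, 0.0546]
orientation: [[-0.978, 0.207, 0.001], [0.207, 0.978, -0.0], [-0.001, -0.0, -1.0]]
wrist_force: [-3.9, -1.0, 10.0]
gripper_width: 0.0157
gripper_force: 30.0
```

```bash
cat >> h.py <<'E'
def st():
    p=np.load('nest.npz')['p'];c,s=np.cos(p[2]),np.sin(p[2]);R=np.array([[c,-s],[s,c]])
    o=robot.get_obs();F=o['wrist_force']
    print('tcp nest mm',(R.T@(o['eef_pos'][:2]-p[:2])*1e3).round(1),'z',o['eef_pos'][2].round(4),'yaw rel',np.degrees(np.arctan2(-o['orientation'][0,1],o['orientation'][1,1])-p[2]).round(2),'F nest',(R.T@F[:2]).round(1),F[2].round(1),'tau',o['ft_torque'].round(2),o['gripper_width'],o['gripper_force'],o['clock'])
E
python3 -c "from h import *;st()"
```

```text
tcp nest mm [101.6  83.4] z 0.0546 yaw rel -0.2 F nest [-3.6 -1.7] 10.0 tau [-0.19  1.05 -0.02] 0.015749668837876166 30.00137060880661 7.175
```

>>> play_rows(
  targets=[
    [[0.01,0,0,0.001,0],[0.01,-0.001,-0.004,0.001,0],[0.01,-0.0025,-0.009,0.001,0],[0.01,-0.004,-0.014,0.001,0],[0.01,-0.0052,-0.019,0.001,0],[0.01,-0.0066,-0.024,0.001,0],[0.01,-0.008,-0.029,0.001,0],[0.01,-0.0094,-0.034,0.001,0],[0.01,-0.0108,-0.039,0.001,0],[0.01,-0.0123,-0.0444,0.001,0],[0.01,-0.0123,-0.0444,0.001,0]],
  ],
)

```text
clock: 8.55
eef_pos: [0.6331, 0.0359, 0.0546]
orientation: [[-0.979, 0.206, 0.001], [0.206, 0.979, 0.001], [-0.001, 0.001, -1.0]]
wrist_force: [-0.4, 2.6, 8.1]
gripper_width: 0.0157
gripper_force: 30.0
```

```bash
python3 -c "from h import *;st()"
```

```text
tcp nest mm [98.3 38.3] z 0.0546 yaw rel -0.16 F nest [-0.9  2.5] 8.1 tau [0.54 0.38 0.08] 0.01571670272834214 30.001477003097534 8.55
```

>>> play_rows(
  targets=[
    [[0.01,-0.0015,-0.0038,0.0007,0],[0.01,-0.003,-0.0076,0.0007,0],[0.01,-0.0045,-0.0113,0.0007,0],[0.01,-0.006,-0.0151,0.0007,0],[0.01,-0.0075,-0.0189,0.0007,0],[0.01,-0.009,-0.0227,0.0007,0],[0.01,-0.0105,-0.0265,0.0007,0],[0.01,-0.012,-0.0302,0.0007,0],[0.01,-0.0135,-0.034,0.0007,0],[0.01,-0.015,-0.0378,0.0007,0],[0.01,-0.015,-0.0378,0.0007,0]],
  ],
)

```text
clock: 9.93
eef_pos: [0.6179, -0.0021, 0.0546]
orientation: [[-0.979, 0.206, 0.001], [0.206, 0.979, 0.001], [-0.0, 0.001, -1.0]]
wrist_force: [0.1, 4.5, 5.7]
gripper_width: 0.0159
gripper_force: 30.0
```

```bash
python3 -c "from h import *;st()"
```

```text
tcp nest mm [91.2 -2.1] z 0.0546 yaw rel -0.17 F nest [-0.8  4.4] 5.7 tau [ 1.05 -0.01  0.15] 0.015927020328562882 30.00056505203247 9.925
```

>>> play_rows(
  targets=[
    [[0.01,-0.0008,-0.0019,0,0],[0.01,-0.0015,-0.0038,0,0],[0.01,-0.0023,-0.0057,0,0],[0.01,-0.003,-0.0076,0,0],[0.01,-0.003,-0.0076,0,0]],
  ],
)

```text
clock: 10.55
eef_pos: [0.6152, -0.0091, 0.0547]
orientation: [[-0.979, 0.206, 0.001], [0.206, 0.979, 0.002], [-0.001, 0.002, -1.0]]
wrist_force: [1.1, 5.1, 4.4]
gripper_width: 0.0159
gripper_force: 30.0
```

```bash
python3 -c "from h import *;st()"
```

```text
tcp nest mm [89.9 -9.5] z 0.0547 yaw rel -0.15 F nest [0.1 5.2] 4.4 tau [ 1.36 -0.16  0.06] 0.015935306092084166 30.000590085983276 10.55
```

>>> play_rows(
  targets=[
    [[0.01,-0.0008,-0.0019,0,0],[0.01,-0.0015,-0.0038,0,0],[0.01,-0.0022,-0.0057,0,0],[0.01,-0.0022,-0.0057,0,0]],
  ],
)

```text
clock: 11.05
eef_pos: [0.6138, -0.0125, 0.0548]
orientation: [[-0.979, 0.204, 0.003], [0.204, 0.979, 0.004], [-0.002, 0.004, -1.0]]
wrist_force: [2.9, 10.0, 2.2]
gripper_width: 0.0156
gripper_force: 30.0
```

```bash
python3 -c "from h import *;st()"
```

```text
tcp nest mm [ 89.3 -13.1] z 0.0548 yaw rel -0.07 F nest [ 0.9 10.4] 2.2 tau [ 2.19 -0.6   0.14] 0.01563153132846381 30.001139044761658 11.05
```

The push force jumped at y = -13, which is the expected home position. I'll firm up the push.

>>> play_rows(
  targets=[
    [[0.01,-0.0003,-0.001,-0.0005,0],[0.01,-0.0006,-0.002,-0.001,0],[0.01,-0.0008,-0.003,-0.001,0],[0.01,-0.0008,-0.003,-0.001,0],[0.01,-0.0008,-0.003,-0.001,0]],
  ],
  newtons=40,
)

```text
clock: 11.68
eef_pos: [0.6138, -0.0126, 0.0548]
orientation: [[-0.979, 0.202, 0.004], [0.202, 0.979, 0.006], [-0.003, 0.007, -1.0]]
wrist_force: [2.3, 14.4, 8.6]
gripper_width: 0.0159
gripper_force: 40.0
```

```bash
python3 - <<'E'
from h import *
st();snap('wrist','w4');snap('top','t4')
i=cv2.imread('pics/w4.png')[0:270,160:520];cv2.imwrite('pics/w4c.png',cv2.resize(i,None,fx=2.2,fy=2.2,interpolation=cv2.INTER_CUBIC))
E
```

```text
tcp nest mm [ 89.3 -13.2] z 0.0548 yaw rel 0.04 F nest [-0.7 14.6] 8.6 tau [ 3.11 -0.31  0.06] 0.015948871644501685 40.001420974731445 11.675
```

View pics/w4c.png

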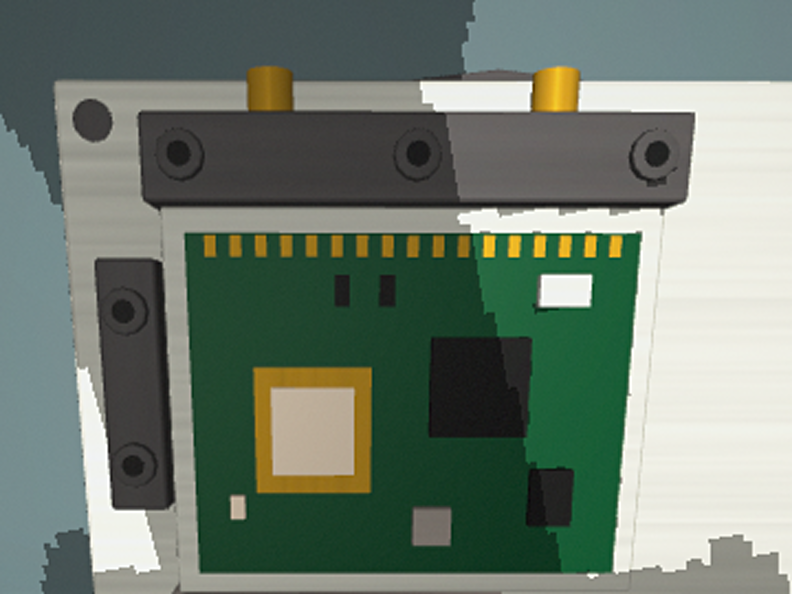

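The picture shows the module's edge flush along the whole fence, with both pins pressed in, and its -y end at the stop. I'll hold briefly and check that it is steady.

>>> play_rows(
  targets=[
    [[0.01,-0.0002,-0.0008,0,0],[0.01,-0.0002,-0.0008,0,0],[0.01,-0.0002,-0.0008,0,0],[0.01,-0.0002,-0.0008,0,0],[0.01,-0.0002,-0.0008,0,0],[0.01,-0.0002,-0.0008,0,0]],
  ],
)

```text
clock: 12.52
eef_pos: [0.6138, -0.0127, 0.0548]
orientation: [[-0.979, 0.202, 0.005], [0.202, 0.979, 0.007], [-0.003, 0.008, -1.0]]
wrist_force: [1.8, 15.2, 6.7]
gripper_width: 0.0155
gripper_force: 40.0
```

```bash
python3 - <<'E'
from h import *
st();robot.capture('top');st();print(abs(robot.get_obs()['joint_velocities']).max());print(robot.sign_off())
E
```

```text
tcp nest mm [ 89.3 -13.3] z 0.0548 yaw rel 0.06 F nest [-1.3 15.3] 6.7 tau [ 3.33 -0.36  0.04] 0.015520779594643597 40.00139594078064 12.525
tcp nest mm [ 89.3 -13.3] z 0.0548 yaw rel 0.06 F nest [-0.8 15.7] 7.8 tau [ 3.28 -0.38  0.01] 0.01565021920824314 40.00136375427246 12.575
0.001584382581543694
the job is handed in; nothing more can be done
None
```

I handed the job in at about 12.6 s with the key jammed home (shank at x ≈ 89, y ≈ -13 mm) and the module flush on the fence in the last picture; the arm is holding a steady push of about 15 N with a 40 N grip, and `sign_off` returned no verdict.

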